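# Unlock the galley knife safe and hold the lock turned

## Robot

A 6-joint arm with a two-finger parallel gripper is mounted at the origin on the work surface. World frame = base frame: x ahead of the robot, y to its left, z up, the work surface at z = 0. Lengths are in m, angles in degrees, forces in N, time in s.
With the tool pointing down it reaches from about 0.35 to 0.775 m from the base axis. Payload 7.3 kg.
Tool frame: the origin (TCP) lies between the finger pads; the fingertips stand 17 mm ahead of it and the grasp point (between the pads) lies 2 mm behind it (arm.tips_ahead is the distance from the TCP to the fingertips, in m); z points along the fingers, y is the line along which they close (so a half turn about z gives the same grasp; the last joint's range is limited). The gripper opens to 92 mm and grips with 3 to 60 N. Pads are 19 mm wide; open, the fingers measure 130 mm over their backs; the gripper's body (75 mm by 190 mm) begins 47 mm behind the grasp point.
Start: joints at [-73.568, 19.595, 87.324, -0, 73.075, -8.365], TCP at [0.22, -0.477, 0.244] pointing down, gripper open.
Joint ranges: [-145.02, 145.02], [-44.19, 115.74], [2.07, 154.8], [-57.11, 237.11], [16.16, 152.29], [-177.93, 177.93]. Speed limits (degrees/s): [147.25, 147.25, 180, 180, 180, 180].

## Interface

Orientations are given as [roll, pitch, yaw] about the fixed x, y, z axes, in that order (R = Rz(yaw) Ry(pitch) Rx(roll)).
In Python, from station import arm gives the robot as it stands.
- The arm moves only by the tool move_arm, never from a script. Its argument "series" is a list of rows, each an object with "slide": the shift along the tool's x, y, z normalised to -1 to 1, where 1 is 0.02 m, a list of three; "yaw": the turn about the tool's z normalised to -1 to 1, where 1 is 4 degrees. In form: [{"slide": [x, y, z], "yaw": yaw}, ...]. A call has 1 to 5 rows; each row shifts and turns the commanded pose from where the row before left it, along the tool's axes as they then stand; what a row does not reach is not made up. A row lasts 1/12 s, in which the tool goes at most 41.7 mm and 7.16 degrees, less where a joint would pass 70% of its speed; a pose out of reach is approached as far as the arm can. A call with a number of a shift or a turn outside -1 to 1 is refused whole. A call with a gripper value outside its range is refused whole. "claw" is the closure, from 0 (fully open) to 1 (shut), set as the call begins (left out, the last holds). The fingers move at their own pace and stop on an object; "force" is the grip in N (left out, the last holds). Time passes only in rows, so rows that do not move let the fingers close. It gives the time, the measured TCP pose, the force, the opening and the grip force at its end, in the units of the state.
- arm.get_obs(): the state, without advancing time (a new reading comes with each control period).
- arm.snapshot(name): name is "side" or "top"; returns the picture (480x640x3 uint8, red, green, blue); there is no depth.
- arm.camera_params(name): a dict with "fx", "fy", "cx", "cy" (pixels), "k1" (the pictures are not rectified: a ray, as slopes to the right and down, at radius r is drawn at 1 + k1 r^2 times it, then the intrinsics apply), "R" (3x3) and "t" (3): a world point X has camera coordinates R X + t. Camera axes: x right, y down, z forward; pixel columns grow to the right and rows downward; lengths in m; the calibration is good to about 2 mm. A picture is of the moment at which its call begins. camera_params takes no time and is no camera call.
- arm.job_done(): hands the job in; it is judged then, once.
Trained networks look in the newest picture that a camera, given by its name, has taken for a name from the list of things; names that differ only in an ending like _2 or _b are one class to them, and where a whole thing is asked for, a point or a joint stands for the part that bears it (a point fixed in the world has none). Each returns a list of dicts, best first, with "p" (0 to 1); they miss things now and then, are a little off and sometimes report something else, mostly with a low value. They report only what shows in the picture. A call takes as long as a camera call. They do not tell look-alikes from the thing itself.
- arm.silhouettes(camera, thing): "pixels" (480x640 bool, what is visible of it).
- arm.spot_point(camera, thing): "location" ([x, y, z] in m, in world coordinates, good to about 4 mm: a listed point, or the origin of a listed thing).
The state is a dict: "time": time; "joints": joint angles; "dq": joint speeds; "tau": joint torques, N m; "eef_pos": TCP position; "orientation": TCP orientation; "force": force on the tool from outside, world axes, zero at the start; "torque": the same for the moment, N m; "gripper_width": finger opening in m; "grip_force": force on a finger pad.
Only numpy, scipy, OpenCV 4.12 (cv2) and the standard library are available. Lean on these libraries where they do the work, as an engineer would, in place of code of your own. Each camera call takes 0.05 s, during which the arm holds its last target. There are 200 camera calls.

## Task

Lift the red-handled key out of its stand on the freely spinning turntable, put it into the slot of the brass lock on top of the grey knife safe and work it past the sticky pins until it is fully home, with its collar down on the lock face. Then turn it a quarter turn clockwise (seen from above), as far as it goes, to draw the red bolt, and finish still gripping the key and holding it turned and fully home: the lock springs back if you let go. Leave the teapot, tins, jug and salt jar standing where they are (the salt jar may ride round with the turntable).

Things in the scene. Friction and masses are not known exactly. Their poses are not given: they have to be found in the camera images.
- key: Upright red-handled steel key, 78 mm tall, 60 g. Origin at its lowest point; z up, x along the wide side of bit and handle, y across their thickness. Up from the tip: flat bit 18 (x) by 6 (y) mm to z = 17 mm, lowest 8 mm tapering to 4 by 2.4 mm; shank 6 mm across to z = 26; round collar 24 mm across, z = 26 to 31; neck 8 mm across to z = 44; then the handle. A half turn about z changes nothing.
- key_handle (a point): Centre of the key's red handle, a flat tab 34 mm (key's x) by 10 mm (y) by 34 mm (z), 61 mm above the tip; axes as the key's. Grip it across its 10 mm thickness.
- turntable: Round wooden turntable, 230 mm across, top 30 mm above the worktop, origin at the centre of its underside; spins freely about its vertical axis at the lightest push. A white key stand, 50 mm (x) by 36 mm (y), is fixed on it at x = +60 mm in its frame.
- stand_top (a point): Centre of the top of the white key stand, 62 mm above the worktop; axes as the turntable's. The key hangs upright in a slot here (21 mm along x, 9 mm along y, 30 mm deep), its x along the turntable's x, its collar resting on the stand, its tip 36 mm above the worktop. It lifts straight up and is clear after 30 mm.
- salt_jar: Small glass salt jar with steel cap, 52 mm across, 54 mm tall, loose on the turntable near x = -60 mm in the turntable's frame. Origin under its centre.
- safe: Fixed grey steel knife safe, origin on the worktop below the lock's axis; in its frame it reaches from x = -70 to +130 mm, y = -110 to +110 mm, top 84 mm above the worktop. On it a 60 mm square brass lock face, 6 mm high, and a red bolt, 14 mm wide, along +x into a steel keeper 16 mm high, 56 to 72 mm from the lock's axis. The bolt draws back 16 mm as the lock turns.
- lock_mouth (a point): Centre of the keyway, level with the brass lock face, 90 mm above the worktop; axes as the safe's. The keyway is a slot 20.5 mm along x by 8.5 mm along y through the 6 mm thick face, with a turning cylinder of the same slot under it. The key goes straight down, bit along the slot, 26 mm deep, until its collar rests on the face. It can turn only from about 23 mm depth on.
- pins (a point): On the keyway's axis, 14 mm below the lock face: two pairs of sticky spring pins, 11.5 and 16.5 mm below the face, stick out by 3 mm from both ends of the slot (along x). They resist the key, with its tip about 16 to 19 and again 21 to 24 mm deep, by some 8 N, more when it is off centre, then only drag. A firm steady push passes; small wiggles of the hand help.
- cylinder (a joint): Angle of the lock cylinder: 0 at rest, in line with the face's slot; grows as the key turns clockwise seen from above, stops at 1.57 rad. A spring of 0.04 N m at 0 and 0.13 N m at 1.57 rad turns it back. The bit has some 0.15 rad of play in the cylinder, so turn the hand a little beyond a quarter.
- teapot: White pear-shaped teapot, loose, 124 mm across the body, 135 mm tall, spout and handle along its y to +-110 mm. Origin under its centre.
- tins: Tier of three round steel tins clipped together, loose, 99 mm across, 147 mm tall with knob. Origin under its centre.
- jug: Blue ceramic jug with a steel flip cap, loose, 100 mm across, 151 mm tall, handle along its -y. Origin under its centre.
Things that resemble listed ones, but are neither listed nor needed, are in the scene too. What is shaped like the teapot but green is not meant.

How it is judged (in metres and radians):
On the way, in this order (a step that is already met when the one before it is completed fails the run):
1. the key is lifted clear of its stand in the fingers (z of key in the frame of turntable above 0.067 m and contact force between the fingers and key above 1 N and contact force between key and turntable below 0.1 N), for 0.1 s.
2. the key is fully home in the lock (collar within 3 mm of the face), not yet turned (z of key in the frame of lock_mouth below -0.023 m and horizontal distance between key and lock_mouth below 0.005 m and value of joint cylinder below 0.5 rad), for 0.1 s.
3. the lock is turned a quarter turn (at least 1.3 rad) with the key home, and kept so for half a second (value of joint cylinder above 1.3 rad and z of key in the frame of lock_mouth below -0.0225 m), for 0.5 s.
At the end, for the whole second after the job is handed in: The fingers still grip the key (over 2 N), which stands upright (within 0.15 rad) in the lock on its axis (within 5 mm), collar within 3.5 mm of the lock face, and the lock cylinder is held turned by at least 1.3 rad; teapot, tins, jug and salt jar stand upright (within 0.3 rad) (all of step 3 and horizontal distance between key and lock_mouth below 0.005 m and angle between key's own z axis and vertical below 0.15 rad and contact force between the fingers and key above 2 N and angle between each of teapot, tins, jug, salt_jar's own z axis and vertical below 0.3 rad); the arm keeps its last pose, push and grip.
It fails at once if teapot, tins or jug moved by more than 30 mm (distance of any of teapot, tins, jug from where it was at the start of the episode above 0.03 m).
It fails at once if salt jar knocked over or off the turntable (angle between salt_jar's own z axis and vertical above 0.6 rad or horizontal distance between salt_jar and turntable above 0.11 m).
It also fails if it takes over 51 s, if anything falls off the work surface, if the arm or the gripper's body presses on something with over 40 N, if the wrist force passes 120 N, or if a joint passes its speed limit or range.

## Working session

There is one attempt and no reset: what is moved stays moved. The work goes in short steps, Python scripts to look and compute and a tool call to move; the robot and the scene stay as the last step left them, time stands still between calls to the robot, and variables do not carry over. Pictures are saved under pics/ and viewed, at most 10 in all, crops included, and the job is handed in when it is done.

Besides the shell and the picture viewer there is one more tool, called in YAML: its name, and indented under it one key for each argument. move_arm: Moves the arm, as the interface text tells. Its arguments: {"type":"object","properties":{"series":{"type":"array","items":{"type":"object","properties":{"slide":{"type":"array","items":{"type":"number"}},"yaw":{"type":"number"}}}},"claw":{"type":"number"},"force":{"type":"number"}},"required":["series"]}

```bash
mkdir -p pics; cat > h.py <<'E'
import numpy as np, cv2
from station import arm
def proj(cam,X):
    c=arm.camera_params(cam);P=np.array(c["R"])@np.array(X,float).reshape(-1,3).T+np.array(c["t"])[:,None]
    s=P[:2]/P[2];s=s*(1+c["k1"]*(s**2).sum(0));return np.c_[c["fx"]*s[0]+c["cx"],c["fy"]*s[1]+c["cy"]]
def back(cam,uv,z):
    c=arm.camera_params(cam);d=(np.array(uv,float).reshape(-1,2)-[c["cx"],c["cy"]])/[c["fx"],c["fy"]];s=d.copy()
    for _ in range(20): s=d/(1+c["k1"]*(s**2).sum(1,keepdims=True))
    R=np.array(c["R"]);o=-R.T@np.array(c["t"]);r=np.c_[s,np.ones(len(s))]@R
    return o+r*((z-o[2])/r[:,2])[:,None]
def save(cam,name):
    im=arm.snapshot(cam);cv2.imwrite("pics/"+name,im[:,:,::-1]);return im
E
python3 - <<'E'
from h import *
o=arm.get_obs();print(o)
for c in("top","side"):
    save(c,c+"0.png")
    p=arm.camera_params(c);print(c,p["fx"],-np.array(p["R"]).T@p["t"])
    for n in("key_handle","key","stand_top","turntable","lock_mouth","safe","salt_jar","teapot"):
        print(n,[(np.round(d["location"],4).tolist(),round(d["p"],2),proj(c,d["location"]).round().tolist()) for d in arm.spot_point(c,n)])
E
```

```text
{'time': 0.0, 'joints': array([-7.35664993e+01,  1.96352828e+01,  8.73800561e+01, -9.86617004e-04,
        7.30726954e+01, -8.36561624e+00]), 'dq': array([ 0.01343333,  0.01755385, -0.06257711,  0.02631955, -0.08882259,
       -0.0088977 ]), 'tau': array([ 1.08306347e-03, -4.31236660e+01, -2.44221604e+01,  7.19236792e-02,
        5.59701410e-02, -1.09149125e-04]), 'eef_pos': array([ 0.22010418, -0.4761983 ,  0.24303817]), 'orientation': array([-1.79912765e+02, -1.18746583e-02,  2.47993959e+01]), 'force': array([0.56193161, 0.24634731, 1.02178198]), 'torque': array([ 0.06384892,  0.03314217, -0.006667  ]), 'grip_force': 0.0, 'gripper_width': 0.09213221442518056}
top 464.92838256334977 [0.45581363 0.04768731 1.31650397]
key_handle [([0.52, -0.2041, 0.1007], 0.41, [[411.0, 276.0]]), ([0.4759, -0.2358, 0.0031], 0.18, [[416.0, 294.0]])]
key [([0.5249, -0.2004, 0.0387], 0.43, [[405.0, 275.0]])]
stand_top [([0.525, -0.2032, 0.0642], 0.69, [[408.0, 275.0]])]
turntable [([0.4755, -0.2362, -0.0001], 0.81, [[416.0, 294.0]])]
lock_mouth [([0.49, 0.2596, 0.085], 0.73, [[234.0, 286.0]])]
safe [([0.4872, 0.2623, 0.001], 0.86, [[238.0, 287.0]])]
salt_jar [([0.4184, -0.2635, 0.0274], 0.65, [[428.0, 315.0]]), ([0.6701, -0.4247, 0.0025], 0.43, [[481.0, 226.0]])]
teapot [([0.7957, -0.0943, 0.0011], 0.88, [[365.0, 182.0]]), ([0.7755, 0.1829, 0.0027], 0.68, [[269.0, 187.0]])]
side 589.0112148786471 [-0.25536602 -0.88108045  1.25325226]
key_handle []
key []
stand_top []
turntable []
lock_mouth []
safe [([0.4867, 0.2624, 0.0034], 0.8, [[246.0, 244.0]])]
salt_jar []
teapot [([0.7891, -0.0966, 0.0006], 0.89, [[397.0, 259.0]]), ([0.7715, 0.1836, -0.0005], 0.63, [[330.0, 218.0]])]
```

View pics/top0.png

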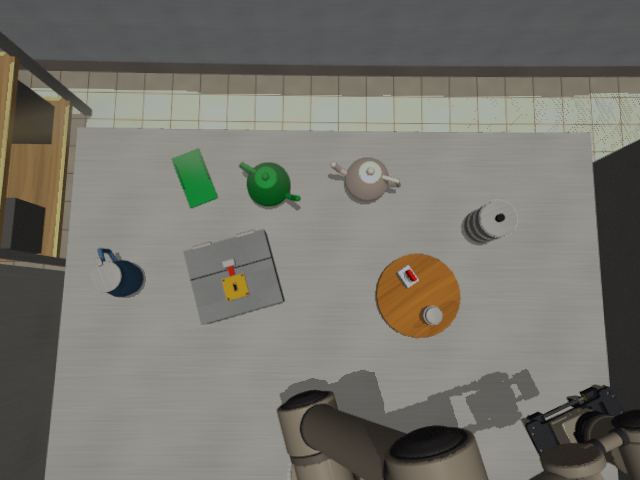

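View pics/side0.png

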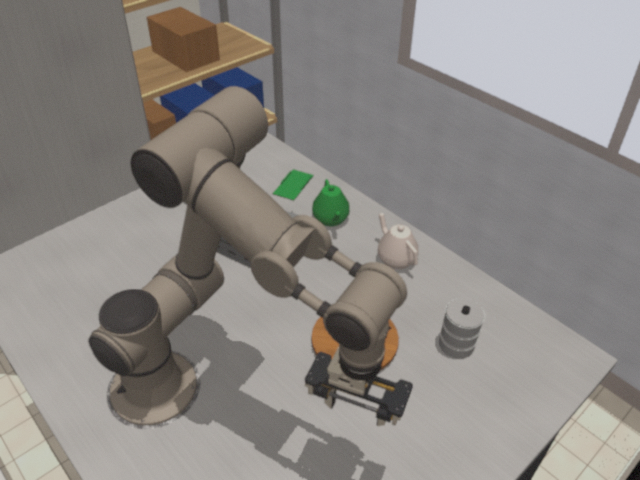

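The top view shows the key in its white stand at (409,275) on the turntable centred near (418,295), with the salt jar at (432,315). The brass lock is at (235,287) with the red bolt towards (230,270). There is only one key. The white teapot is at (367,180) and the green one, which is a look-alike, at (269,185). Next I'll make an enlarged crop with axis fits.

```bash
python3 - <<'E'
from h import *
im=cv2.imread("pics/top0.png")
a=cv2.resize(im[250:305,380:435],(400,400),interpolation=cv2.INTER_CUBIC)
b=cv2.resize(im[255:310,205:260],(400,400),interpolation=cv2.INTER_CUBIC)
cv2.imwrite("pics/crop0.png",np.hstack([a,b]))
def fit(mask,z,lab):
    v,u=np.nonzero(mask);X=back("top",np.c_[u,v],z)[:,:2]
    r=cv2.minAreaRect(X.astype(np.float32)*1000);w,V=np.linalg.eigh(np.cov(X.T))
    print(lab,len(u),"mean",X.mean(0).round(4),"ang",np.degrees(np.arctan2(V[1,1],V[0,1])).round(1),"sd",np.sqrt(w).round(4),"rect",np.round(r[0],1),np.round(r[1],1),round(r[2],1))
hsv=cv2.cvtColor(im,cv2.COLOR_BGR2HSV);H,S,V=[hsv[:,:,i].astype(int) for i in range(3)]
red=((H<6)|(H>174))&(S>150)&(V>80)
m=np.zeros_like(red);m[262:290,395:425]=1;fit(red&m,.078,"handle")
wh=(S<60)&(V>150);fit((wh|red)&m,.062,"stand+")
m=np.zeros_like(red);m[255:310,205:260]=1
br=(H>18)&(H<32)&(S>150)&(V>100);fit(br&m,.09,"brass");fit(red&m,.092,"bolt")
m[:]=0;m[278:296,226:246]=1;fit((V<90)&m,.09,"slot")
wood=(H>8)&(H<18)&(S>120)&(V>80);m[:]=0;m[240:350,365:470]=1
v,u=np.nonzero(wood&m);X=back("top",np.c_[u,v],.03)
print("table",cv2.minEnclosingCircle((X[:,:2]*1000).astype(np.float32)))
for n,z in (("salt_jar",.054),):
  for d in arm.silhouettes("top",n): fit(d["pixels"],z,n+str(round(d["p"],2)))
for d in arm.silhouettes("top","safe")[:1]: fit(d["pixels"],.084,"safe")
arm.snapshot("top")
for n in ("key_handle","stand_top","lock_mouth","pins"):
    print(n,[(np.round(d["location"],4).tolist(),round(d["p"],2)) for d in arm.spot_point("top",n)][:1])
E
```

```text
handle 45 mean [ 0.5241 -0.2083] ang -145.0 sd [0.0029 0.0094] rect [ 523.8 -208.2] [31.   9.7] 33.2
stand+ 182 mean [ 0.5224 -0.203 ] ang -149.0 sd [0.0115 0.016 ] rect [ 522.5 -203. ] [50.8 35.5] 33.4
brass 464 mean [0.4874 0.256 ] ang 171.2 sd [0.0168 0.017 ] rect [487.8 256.1] [59.6 58.3] 16.3
bolt 47 mean [0.5293 0.2684] ang -162.9 sd [0.004 0.007] rect [529.5 268.5] [23.2 13.2] 16.2
slot 16 mean [0.4869 0.257 ] ang -157.0 sd [0.0018 0.0051] rect [487.1 257.1] [16.4  5.8] 28.5
table ((472.7239990234375, -235.19322204589844), 114.39840698242188)
salt_jar0.76 343 mean [ 0.4193 -0.2645] ang 101.9 sd [0.013  0.0147] rect [ 419.5 -263.9] [47.3 54. ] 0.8
safe 6765 mean [0.5159 0.2629] ang 105.5 sd [0.0594 0.0656] rect [518.2 263. ] [209.7 228.7] 16.6
key_handle [([0.5204, -0.2019, 0.0978], 0.51)]
stand_top [([0.4195, -0.2649, 0.0263], 0.7)]
lock_mouth [([0.4892, 0.2611, 0.0856], 0.95)]
pins [([0.4852, 0.2587, 0.0737], 0.63)]
```

View pics/crop0.png

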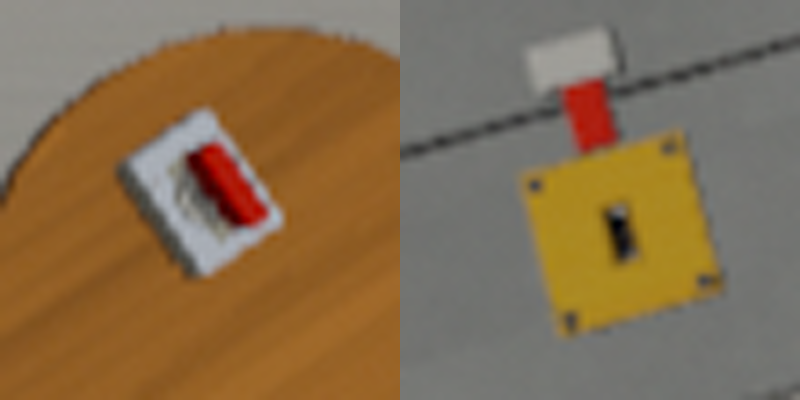

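The crop shows the red handle on its stand (left) and the slot at about (235,286), with the bolt up and to the left (right). The fits agree. The key is at about (0.522,-0.202) with yaw 33.3°, and the lock at about (0.488,0.2565) with yaw 16.3°. I'll grip at yaw 33.3°, then turn to 196.3° so joint 6 has room for the clockwise turn.

move_arm:
  series:
    - {"slide": [0,0,0],"yaw": -0.7}
    - {"slide": [0,0,0],"yaw": -0.7}
    - {"slide": [0,0,0],"yaw": -0.7}
  claw: 0
  force: 30

```text
time: 1.5
eef_pos: [0.2202, -0.4766, 0.2437]
orientation: [180.0, 0.0, 33.3]
force: [0.1, 0.1, -1.1]
gripper_width: 0.0922
grip_force: 0.0
```

move_arm:
  series:
    - {"slide": [1,-0.15,0],"yaw": 0}
    - {"slide": [1,-0.15,0],"yaw": 0}
    - {"slide": [1,-0.15,0],"yaw": 0}
    - {"slide": [1,-0.15,0],"yaw": 0}
    - {"slide": [1,-0.15,0],"yaw": 0}

```text
time: 1.92
eef_pos: [0.2963, -0.4086, 0.2438]
orientation: [180.0, 0.0, 33.2]
force: [0.1, 0.4, 0.5]
gripper_width: 0.0918
grip_force: 0.0
```

move_arm:
  series:
    - {"slide": [1,-0.15,0],"yaw": 0}
    - {"slide": [1,-0.15,0],"yaw": 0}
    - {"slide": [1,-0.15,0],"yaw": 0}
    - {"slide": [1,-0.15,0],"yaw": 0}
    - {"slide": [1,-0.15,0],"yaw": 0}

```text
time: 2.33
eef_pos: [0.3718, -0.3413, 0.2438]
orientation: [180.0, 0.0, 33.2]
force: [0.5, -0.7, -0.4]
gripper_width: 0.0919
grip_force: 0.0
```

move_arm:
  series:
    - {"slide": [1,-0.15,0],"yaw": 0}
    - {"slide": [1,-0.15,0],"yaw": 0}
    - {"slide": [1,-0.15,0],"yaw": 0}
    - {"slide": [1,-0.15,0],"yaw": 0}
    - {"slide": [1,-0.15,0],"yaw": 0}

```text
time: 2.75
eef_pos: [0.4473, -0.2739, 0.2438]
orientation: [180.0, -0.0, 33.2]
force: [0.2, 0.2, 0.0]
gripper_width: 0.0919
grip_force: 0.0
```

move_arm:
  series:
    - {"slide": [1,-0.15,0],"yaw": 0}
    - {"slide": [1,-0.15,0],"yaw": 0}
    - {"slide": [1,-0.15,0],"yaw": 0}
    - {"slide": [1,-0.15,0],"yaw": 0}
    - {"slide": [0,0,0],"yaw": 0}

```text
time: 3.17
eef_pos: [0.509, -0.2186, 0.2436]
orientation: [-180.0, -0.1, 33.3]
force: [0.0, -0.3, 0.1]
gripper_width: 0.0918
grip_force: 0.0
```

move_arm:
  series:
    - {"slide": [1,-0.33,0],"yaw": 0}
    - {"slide": [0,0,1],"yaw": 0}
    - {"slide": [0,0,1],"yaw": 0}
    - {"slide": [0,0,1],"yaw": 0}
    - {"slide": [0,0,0],"yaw": 0}

```text
time: 3.58
eef_pos: [0.5179, -0.2037, 0.18]
orientation: [-179.6, 0.2, 33.2]
force: [-0.8, -0.5, -0.7]
gripper_width: 0.0917
grip_force: 0.0
```

```bash
python3 - <<'E'
from h import *
print(arm.get_obs()["eef_pos"])
im=save("top","top1.png")
cv2.imwrite("pics/crop1.png",cv2.resize(im[230:330,350:470,::-1],(720,600)))
E
```

```text
[ 0.51793207 -0.2036566   0.18003586]
```

View pics/crop1.png

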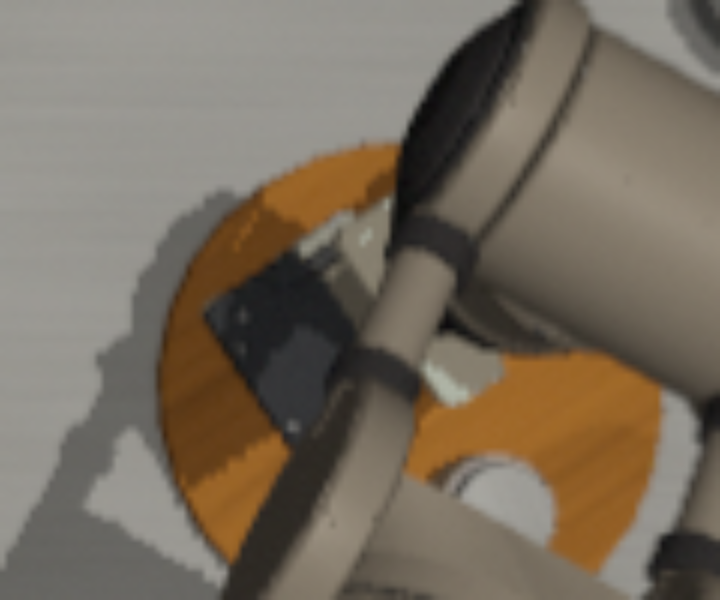

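The arm hides the key, but the salt jar and turntable haven't moved. I'll descend and grip.

move_arm:
  series:
    - {"slide": [0.15,0,1],"yaw": 0}
    - {"slide": [0,0,1],"yaw": 0}
    - {"slide": [0,0,1],"yaw": 0}
    - {"slide": [0,0,1],"yaw": 0}
    - {"slide": [0,0,0],"yaw": 0}

```text
time: 4.05
eef_pos: [0.5212, -0.2025, 0.1017]
orientation: [-179.8, 0.1, 33.2]
force: [-1.5, 0.4, 0.3]
gripper_width: 0.0919
grip_force: 0.0
```

move_arm:
  series:
    - {"slide": [0,0,0],"yaw": 0}
    - {"slide": [0,0,0],"yaw": 0}

```text
time: 4.22
eef_pos: [0.5236, -0.2035, 0.1056]
orientation: [179.9, -0.1, 33.2]
force: [0.6, -0.2, 0.1]
gripper_width: 0.0922
grip_force: 0.0
```

move_arm:
  series:
    - {"slide": [0,0,0.5],"yaw": 0}
    - {"slide": [0,0,0],"yaw": 0}
    - {"slide": [0,0,0],"yaw": 0}

```text
time: 4.47
eef_pos: [0.5226, -0.2027, 0.0939]
orientation: [180.0, 0.0, 33.2]
force: [-0.3, 0.5, -0.4]
gripper_width: 0.0919
grip_force: 0.0
```

move_arm:
  series:
    - {"slide": [0,0,0],"yaw": 0}
    - {"slide": [0,0,0],"yaw": 0}
    - {"slide": [0,0,0],"yaw": 0}
    - {"slide": [0,0,0],"yaw": 0}
    - {"slide": [0,0,0],"yaw": 0}
  claw: 1
  force: 40

```text
time: 4.88
eef_pos: [0.5227, -0.2028, 0.0938]
orientation: [180.0, -0.0, 33.2]
force: [0.4, -0.3, -0.4]
gripper_width: 0.0628
grip_force: 0.0
```

move_arm:
  series:
    - {"slide": [0,0,0],"yaw": 0}
    - {"slide": [0,0,0],"yaw": 0}
    - {"slide": [0,0,0],"yaw": 0}
    - {"slide": [0,0,0],"yaw": 0}

```text
time: 5.22
eef_pos: [0.5226, -0.2027, 0.0937]
orientation: [180.0, 0.0, 33.2]
force: [-0.6, 0.5, -0.0]
gripper_width: 0.036
grip_force: 0.0
```

move_arm:
  series:
    - {"slide": [0,0,0],"yaw": 0}
    - {"slide": [0,0,0],"yaw": 0}
    - {"slide": [0,0,0],"yaw": 0}
    - {"slide": [0,0,0],"yaw": 0}
    - {"slide": [0,0,0],"yaw": 0}

```text
time: 5.63
eef_pos: [0.5226, -0.2028, 0.0937]
orientation: [180.0, 0.0, 33.2]
force: [0.4, -0.9, 0.4]
gripper_width: 0.0099
grip_force: 40.0
```

move_arm:
  series:
    - {"slide": [0,0,0],"yaw": 0}
    - {"slide": [0,0,0],"yaw": 0}

```text
time: 5.8
eef_pos: [0.5226, -0.2028, 0.0937]
orientation: [180.0, -0.0, 33.2]
force: [-0.5, 0.0, 0.5]
gripper_width: 0.0099
grip_force: 40.0
```

move_arm:
  series:
    - {"slide": [0,0,-0.3],"yaw": 0}
    - {"slide": [0,0,-0.5],"yaw": 0}
    - {"slide": [0,0,-0.5],"yaw": 0}
    - {"slide": [0,0,-0.7],"yaw": 0}
    - {"slide": [0,0,-1],"yaw": 0}

```text
time: 6.22
eef_pos: [0.5222, -0.2025, 0.1544]
orientation: [-179.9, 0.0, 33.2]
force: [0.2, -0.1, -1.6]
gripper_width: 0.0099
grip_force: 40.0
```

move_arm:
  series:
    - {"slide": [0,0,-1],"yaw": 0}
    - {"slide": [0,0,-1],"yaw": 0}
    - {"slide": [0,0,-1],"yaw": 0}
    - {"slide": [0,0,0],"yaw": 0}
    - {"slide": [0,0,0],"yaw": 0}

```text
time: 6.63
eef_pos: [0.5231, -0.203, 0.2155]
orientation: [179.8, -0.1, 33.2]
force: [0.1, 0.3, -1.2]
gripper_width: 0.0096
grip_force: 40.0
```

```bash
python3 - <<'E'
from h import *
o=arm.get_obs();print(o["eef_pos"],o["grip_force"],o["gripper_width"])
im=save("side","side2.png");im2=save("top","top2.png")
p=o["eef_pos"];u,v=proj("side",p)[0].astype(int);print(u,v)
a=cv2.resize(im[v-50:v+50,u-50:u+50,::-1],(400,400),interpolation=cv2.INTER_CUBIC)
b=cv2.resize(im2[230:330,365:465,::-1],(400,400))
cv2.imwrite("pics/crop2.png",np.hstack([a,b]))
E
```

```text
[ 0.52312451 -0.20298891  0.21547144] 39.99993324279785 0.009586853425906535
364 269
```

View pics/crop2.png

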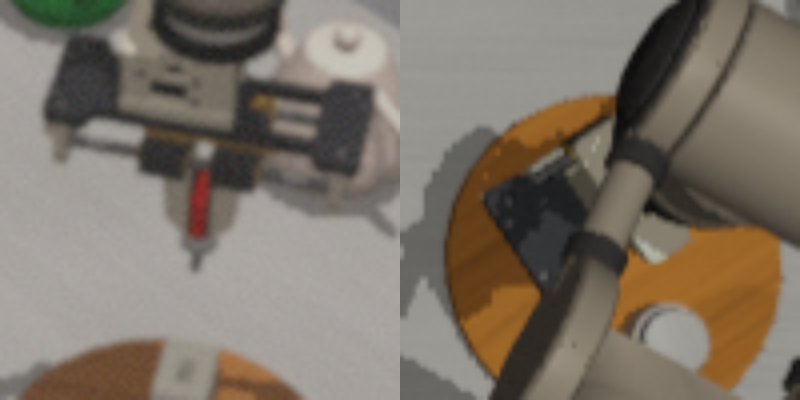

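The key is held upright in the fingers (tip near side-view pixel (363,286)), the stand is empty, and the salt jar is still standing. Now I'll travel to the lock.

move_arm:
  series:
    - {"slide": [0.26,-0.48,0],"yaw": 0}
    - {"slide": [0.52,-0.95,0],"yaw": 0}
    - {"slide": [0.52,-0.95,0],"yaw": 0}
    - {"slide": [0.52,-0.95,0],"yaw": 0}
    - {"slide": [0.52,-0.95,0],"yaw": 0}

```text
time: 7.15
eef_pos: [0.514, -0.1037, 0.2126]
orientation: [-179.9, 0.1, 33.2]
force: [0.5, -0.1, -0.7]
gripper_width: 0.0098
grip_force: 40.0
```

move_arm:
  series:
    - {"slide": [0.52,-0.95,0],"yaw": 0}
    - {"slide": [0.52,-0.95,0],"yaw": 0}
    - {"slide": [0.52,-0.95,0],"yaw": 0}
    - {"slide": [0.52,-0.95,0],"yaw": 0}
    - {"slide": [0.52,-0.95,0],"yaw": 0}

```text
time: 7.57
eef_pos: [0.5053, 0.0043, 0.2127]
orientation: [-179.9, 0.1, 33.2]
force: [0.5, -0.6, -0.7]
gripper_width: 0.0103
grip_force: 40.0
```

move_arm:
  series:
    - {"slide": [0.52,-0.95,0],"yaw": 0}
    - {"slide": [0.52,-0.95,0],"yaw": 0}
    - {"slide": [0.52,-0.95,0],"yaw": 0}
    - {"slide": [0.52,-0.95,0],"yaw": 0}
    - {"slide": [0.52,-0.95,0],"yaw": 0}

```text
time: 7.98
eef_pos: [0.4967, 0.1121, 0.2126]
orientation: [-179.9, 0.1, 33.2]
force: [0.6, -0.7, -0.6]
gripper_width: 0.0097
grip_force: 40.0
```

move_arm:
  series:
    - {"slide": [0.52,-0.95,0],"yaw": 0}
    - {"slide": [0.52,-0.95,0],"yaw": 0}
    - {"slide": [0.52,-0.95,0],"yaw": 0}
    - {"slide": [0.52,-0.95,0],"yaw": 0}
    - {"slide": [0.52,-0.95,0],"yaw": 0}

```text
time: 8.4
eef_pos: [0.488, 0.2199, 0.2126]
orientation: [-180.0, 0.1, 33.2]
force: [0.7, 0.2, -0.7]
gripper_width: 0.0101
grip_force: 40.0
```

move_arm:
  series:
    - {"slide": [0.52,-0.95,0],"yaw": 0}
    - {"slide": [0.26,-0.48,0],"yaw": -0.75}
    - {"slide": [0,0,0],"yaw": -1}
    - {"slide": [0,0,0],"yaw": -1}
    - {"slide": [0,0,0],"yaw": -1}

```text
time: 8.82
eef_pos: [0.4855, 0.2516, 0.2124]
orientation: [-179.9, 0.1, 48.5]
force: [0.2, 0.2, -0.3]
gripper_width: 0.0098
grip_force: 40.0
```

move_arm:
  series:
    - {"slide": [0,0,0],"yaw": -1}
    - {"slide": [0,0,0],"yaw": -1}
    - {"slide": [0,0,0],"yaw": -1}
    - {"slide": [0,0,0],"yaw": -1}
    - {"slide": [0,0,0],"yaw": -1}

```text
time: 9.23
eef_pos: [0.4856, 0.2512, 0.2125]
orientation: [-179.9, 0.1, 68.4]
force: [0.6, 0.2, 0.4]
gripper_width: 0.0099
grip_force: 40.0
```

move_arm:
  series:
    - {"slide": [0,0,0],"yaw": -1}
    - {"slide": [0,0,0],"yaw": -1}
    - {"slide": [0,0,0],"yaw": -1}
    - {"slide": [0,0,0],"yaw": -1}
    - {"slide": [0,0,0],"yaw": -1}

```text
time: 9.65
eef_pos: [0.4856, 0.2512, 0.2125]
orientation: [-179.9, 0.0, 88.4]
force: [0.9, 0.8, -0.3]
gripper_width: 0.0096
grip_force: 40.0
```

move_arm:
  series:
    - {"slide": [0,0,0],"yaw": -1}
    - {"slide": [0,0,0],"yaw": -1}
    - {"slide": [0,0,0],"yaw": -1}
    - {"slide": [0,0,0],"yaw": -1}
    - {"slide": [0,0,0],"yaw": -1}

```text
time: 10.07
eef_pos: [0.4856, 0.2512, 0.2125]
orientation: [-179.9, -0.0, 108.4]
force: [-0.4, 0.9, -0.1]
gripper_width: 0.0099
grip_force: 40.0
```

move_arm:
  series:
    - {"slide": [0,0,0],"yaw": -1}
    - {"slide": [0,0,0],"yaw": -1}
    - {"slide": [0,0,0],"yaw": -1}
    - {"slide": [0,0,0],"yaw": -1}
    - {"slide": [0,0,0],"yaw": -1}

```text
time: 10.48
eef_pos: [0.4856, 0.2512, 0.2125]
orientation: [-179.9, -0.1, 128.4]
force: [0.4, -0.4, -0.9]
gripper_width: 0.0096
grip_force: 40.0
```

move_arm:
  series:
    - {"slide": [0,0,0],"yaw": -1}
    - {"slide": [0,0,0],"yaw": -1}
    - {"slide": [0,0,0],"yaw": -1}
    - {"slide": [0,0,0],"yaw": -1}
    - {"slide": [0,0,0],"yaw": -1}

```text
time: 10.9
eef_pos: [0.4856, 0.2512, 0.2125]
orientation: [-179.9, -0.1, 148.4]
force: [-0.6, -0.9, -1.0]
gripper_width: 0.0101
grip_force: 40.0
```

move_arm:
  series:
    - {"slide": [0,0,0],"yaw": -1}
    - {"slide": [0,0,0],"yaw": -1}
    - {"slide": [0,0,0],"yaw": -1}
    - {"slide": [0,0,0],"yaw": -1}
    - {"slide": [0,0,0],"yaw": -1}

```text
time: 11.32
eef_pos: [0.4856, 0.2512, 0.2125]
orientation: [-179.9, -0.1, 168.4]
force: [-0.4, 0.1, -0.8]
gripper_width: 0.0098
grip_force: 40.0
```

move_arm:
  series:
    - {"slide": [0,0,0],"yaw": -1}
    - {"slide": [0,0,0],"yaw": -1}
    - {"slide": [0,0,0],"yaw": -1}
    - {"slide": [0,0,0],"yaw": -1}
    - {"slide": [0,0,0],"yaw": -1}

```text
time: 11.73
eef_pos: [0.4856, 0.2512, 0.2125]
orientation: [-180.0, -0.1, -171.6]
force: [0.7, -0.1, -0.6]
gripper_width: 0.0098
grip_force: 40.0
```

move_arm:
  series:
    - {"slide": [0,0,0],"yaw": -1}
    - {"slide": [0,0,0],"yaw": -1}
    - {"slide": [0,0,0],"yaw": -1}
    - {"slide": [0,0,0],"yaw": 0}
    - {"slide": [0,0,0],"yaw": 0}

```text
time: 12.15
eef_pos: [0.486, 0.2511, 0.2128]
orientation: [180.0, -0.1, -159.9]
force: [0.2, 0.9, -0.4]
gripper_width: 0.0099
grip_force: 40.0
```

move_arm:
  series:
    - {"slide": [0,0,0],"yaw": 0.95}
    - {"slide": [-0.17,0.23,0.9],"yaw": 0}
    - {"slide": [0,0,0.9],"yaw": 0}
    - {"slide": [0,0,0.8],"yaw": 0}
    - {"slide": [0,0,0],"yaw": 0}

```text
time: 12.57
eef_pos: [0.4866, 0.2558, 0.1582]
orientation: [-180.0, -0.4, -163.7]
force: [-0.7, 0.0, -0.9]
gripper_width: 0.0101
grip_force: 40.0
```

move_arm:
  series:
    - {"slide": [0,0,0],"yaw": 0}
    - {"slide": [0,0,0],"yaw": 0}

```text
time: 12.73
eef_pos: [0.4891, 0.2565, 0.1624]
orientation: [-180.0, 0.0, -163.6]
force: [-0.8, -0.3, -0.2]
gripper_width: 0.01
grip_force: 40.0
```

```bash
python3 - <<'E'
from h import *
o=arm.get_obs();print(o["eef_pos"],o["orientation"],o["joints"].round())
im=save("side","side3.png");im2=save("top","top3.png")
p=o["eef_pos"]
for c in("side","top"):
  print(c,proj(c,[p,p-[0,0,.0577],[.488,.2565,.09]]).round(1).tolist())
  for n in("key","key_handle","lock_mouth"): print(n,[(np.round(d["location"],4).tolist(),round(d["p"],2)) for d in arm.spot_point(c,n)][:2])
u,v=proj("side",p)[0].astype(int)
a=cv2.resize(im[v-40:v+40,u-40:u+40,::-1],(400,400),interpolation=cv2.INTER_CUBIC)
u,v=proj("top",p)[0].astype(int)
b=cv2.resize(im2[v-40:v+40,u-40:u+40,::-1],(400,400),interpolation=cv2.INTER_CUBIC)
cv2.imwrite("pics/crop3.png",np.hstack([a,b]))
E
```

```text
[0.48905625 0.2564872  0.16241629] [-1.79999126e+02  4.92511272e-02 -1.63648808e+02] [ 20.  27.  90.  -0.  63. -87.]
side [[243.6, 204.9], [245.1, 219.9], [245.2, 223.7]]
key [([0.4924, 0.2596, 0.1031], 0.63)]
key_handle [([0.4884, 0.2542, 0.1656], 0.65), ([0.4875, 0.2582, 0.103], 0.48)]
lock_mouth [([0.4856, 0.2548, 0.0914], 0.69)]
top [[229.9, 285.1], [233.9, 285.8], [234.8, 286.3]]
key []
key_handle [([0.4865, 0.257, 0.0012], 0.25)]
lock_mouth [([0.4902, 0.26, 0.0859], 0.88), ([0.4849, 0.2609, 0.0726], 0.3)]
```

View pics/crop3.png

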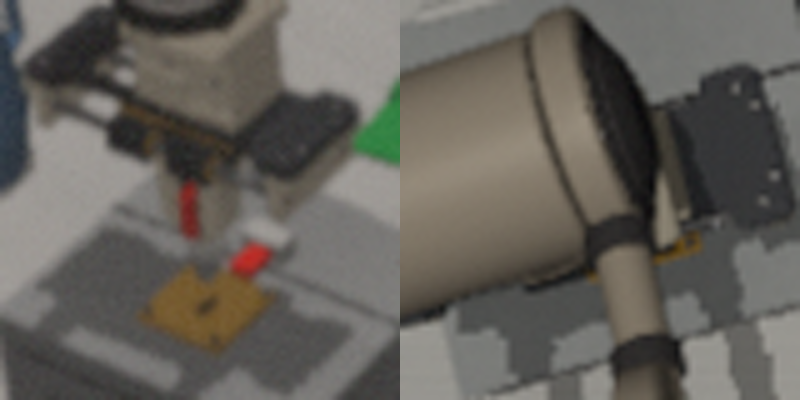

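The side crop shows the key just above the lock, and the slot at pixel (244,225) is within about 1 px of my estimate. I'll do one numeric check of the lock and the key in this side view.

```bash
python3 - <<'E'
from h import *
im=cv2.imread("pics/side3.png");hsv=cv2.cvtColor(im,cv2.COLOR_BGR2HSV);H,S,V=[hsv[:,:,i].astype(int) for i in range(3)]
m=np.zeros(H.shape,bool);m[205:245,220:270]=1
v,u=np.nonzero((H>14)&(H<32)&(S>100)&(V>60)&m);X=back("side",np.c_[u,v],.09)[:,:2]
print("brass",len(u),X.mean(0),cv2.minAreaRect((X*1000).astype(np.float32)))
red=((H<6)|(H>174))&(S>120)&(V>60);m[:]=0;m[190:215,232:248]=1
v,u=np.nonzero(red&m);print("handle px",len(u),u.mean(),v.mean(),u.min(),u.max(),v.min(),v.max())
p=arm.get_obs()["eef_pos"];a=np.radians(16.3);ex=np.array([np.cos(a),np.sin(a),0]);ey=np.array([-ex[1],ex[0],0])
t=p-[0,0,.0577]
for s in(-1,1):
  e=t+s*.017*ex
  print(s,proj("side",[e+[0,0,h] for h in(.044,.061,.078)]).round(1).tolist())
E
```

```text
brass 255 [0.48048708 0.25384553] ((481.6363220214844, 255.98207092285156), (61.70524978637695, 60.67130661010742), 17.81952476501465)
handle px 32 240.3125 205.375 239 242 200 210
-1 [[240.5, 211.8], [240.0, 207.3], [239.5, 202.8]]
1 [[247.4, 205.6], [247.0, 201.1], [246.5, 196.6]]
```

```bash
python3 - <<'E'
from h import *
for f,c,(r0,r1,c0,c1) in(("side3","side",(220,230,239,250)),("side0","side",(220,230,239,250)),("top0","top",(280,294,228,242))):
  g=cv2.imread(f"pics/{f}.png")[r0:r1,c0:c1].max(2).astype(float);
  w=np.clip(np.median(g)-15-g,0,None);vv,uu=np.mgrid[r0:r1,c0:c1]
  print(f,np.median(g));print(g.astype(int))
  uv=[(w*uu).sum()/w.sum(),(w*vv).sum()/w.sum()];print(uv,back(c,uv,.088))
E
```

```text
side3 115.0
[[114 115 117 109 103  98 103 110 117 118 116]
 [116 116 119 112 115 110 111 116 116 117 116]
 [119 117 118 116 113 115 110 111 116 117 117]
 [115 116 116 114 110 103  93 102 115 116 117]
 [117 116 111 107  91  79  81  97 115 118 117]
 [119 115 111  96  74  72  87 106 117 118 119]
 [115 119 109  95  82  89 103 113 118 118 113]
 [116 118 118 104 103 107 112 116 117 118 116]
 [116 114 116 115 113 113 115 114 119 116 115]
 [112 114 119 117 115 114 113 114 118 115 112]]
[np.float64(243.84337349397592), np.float64(224.74698795180723)] [[0.48338673 0.25742635 0.088     ]]
side0 136.0
[[141 139 140 144 143 142 143 143 144 144 146]
 [136 137 137 140 140 140 141 142 143 141 145]
 [135 135 138 138 137 141 139 139 143 143 143]
 [134 136 136 136 137 137 137 139 139 140 141]
 [130 134 136 137 137 136 138 137 137 138 138]
 [125 128 131 132 134 135 136 138 136 138 136]
 [125 128 130 131 132 133 135 134 136 137 136]
 [119 122 127 132 133 132 133 134 133 133 137]
 [117 120 124 126 130 129 130 131 134 133 134]
 [115 117 123 125 128 131 132 131 133 133 135]]
[np.float64(239.2941176470588), 
[... 308 characters left out ...]
71 170]
 [170 171 171 168 144  82  82 108 125 166 171 171 170 170]
 [171 170 170 170 154  89  14  24 106 162 170 171 170 170]
 [171 171 171 171 160 114  17  27  90 149 171 170 171 171]
 [169 171 171 171 164 134  48  28  63 130 169 171 171 170]
 [170 171 170 170 168 145  72  20  53 118 164 170 171 170]
 [171 171 171 171 171 155  96  29  60 111 157 170 171 170]
 [170 170 170 171 170 159 117  73 109 140 156 170 171 170]
 [170 171 171 170 170 163 144 136 153 164 164 170 170 171]
 [171 170 170 171 170 169 167 168 170 170 171 170 170 171]
 [170 170 170 170 172 171 171 171 170 170 170 171 170 170]]
[np.float64(234.81875525651807), np.float64(286.75483599663585)] [[0.48695966 0.25679608 0.088     ]]
```

move_arm:
  series:
    - {"slide": [0.13,0.06,0],"yaw": 0}
    - {"slide": [0,0,0.3],"yaw": 0}
    - {"slide": [0,0,0.3],"yaw": 0}
    - {"slide": [0,0,0],"yaw": 0}

```text
time: 13.47
eef_pos: [0.4851, 0.2564, 0.1481]
orientation: [-180.0, -0.2, -163.6]
force: [-0.3, 0.6, -1.3]
gripper_width: 0.0097
grip_force: 40.0
```

move_arm:
  series:
    - {"slide": [0,0,0.1],"yaw": 0}
    - {"slide": [0,0,0.1],"yaw": 0}
    - {"slide": [0,0,0.1],"yaw": 0}
    - {"slide": [0,0,0],"yaw": 0}

```text
time: 13.8
eef_pos: [0.4858, 0.2566, 0.1432]
orientation: [-180.0, -0.0, -163.6]
force: [0.4, 0.8, -1.6]
gripper_width: 0.0097
grip_force: 40.0
```

move_arm:
  series:
    - {"slide": [0,0,0.1],"yaw": 0}
    - {"slide": [0,0,0.1],"yaw": 0}
    - {"slide": [0,0,0.1],"yaw": 0}
    - {"slide": [0,0,0],"yaw": 0}

```text
time: 14.13
eef_pos: [0.4857, 0.2566, 0.1372]
orientation: [-180.0, -0.0, -163.6]
force: [0.3, -0.4, -1.2]
gripper_width: 0.0099
grip_force: 40.0
```

move_arm:
  series:
    - {"slide": [0,0,0.1],"yaw": 0}
    - {"slide": [0,0,0.1],"yaw": 0}
    - {"slide": [0,0,0],"yaw": 0}

```text
time: 14.38
eef_pos: [0.4857, 0.2566, 0.1332]
orientation: [-180.0, -0.0, -163.6]
force: [0.3, -0.1, -0.5]
gripper_width: 0.0097
grip_force: 40.0
```

move_arm:
  series:
    - {"slide": [0,0,0.1],"yaw": 0}
    - {"slide": [0,0,0.1],"yaw": 0}
    - {"slide": [0,0,0],"yaw": 0}
  force: 60

```text
time: 14.63
eef_pos: [0.486, 0.2568, 0.1301]
orientation: [180.0, 0.0, -163.6]
force: [-2.3, -1.4, 6.3]
gripper_width: 0.0097
grip_force: 60.0
```

move_arm:
  series:
    - {"slide": [0,0,0.1],"yaw": 0}
    - {"slide": [0,0,0.1],"yaw": 0}
    - {"slide": [0,0,0],"yaw": 0}

```text
time: 14.88
eef_pos: [0.4861, 0.2568, 0.1264]
orientation: [180.0, 0.1, -163.6]
force: [-1.2, 0.2, 4.8]
gripper_width: 0.0096
grip_force: 60.0
```

move_arm:
  series:
    - {"slide": [0,0,0.1],"yaw": 0}
    - {"slide": [0,0,0.1],"yaw": 0}
    - {"slide": [0,0,0],"yaw": 0}

```text
time: 15.13
eef_pos: [0.4861, 0.2568, 0.1224]
orientation: [180.0, 0.1, -163.6]
force: [-1.1, -0.2, 3.3]
gripper_width: 0.0097
grip_force: 60.0
```

move_arm:
  series:
    - {"slide": [0,0,0.1],"yaw": 0}
    - {"slide": [0,0,0],"yaw": 0}
    - {"slide": [0,0,0],"yaw": 0}

```text
time: 15.38
eef_pos: [0.4862, 0.2569, 0.1217]
orientation: [-180.0, 0.1, -163.6]
force: [-4.9, -2.0, 15.8]
gripper_width: 0.0094
grip_force: 60.0
```

move_arm:
  series:
    - {"slide": [0,0,0.1],"yaw": 0}
    - {"slide": [0,0,0],"yaw": 0}
    - {"slide": [0,0,0],"yaw": 0}

```text
time: 15.63
eef_pos: [0.4863, 0.2569, 0.1216]
orientation: [-180.0, 0.2, -163.6]
force: [-9.8, -4.3, 30.7]
gripper_width: 0.0099
grip_force: 60.0
```

The key is home: z stays at 0.1216 while the push rises to 31 N. I'll ease the lateral load, then turn clockwise.

move_arm:
  series:
    - {"slide": [0.05,0,-0.05],"yaw": 0}
    - {"slide": [0,0,0],"yaw": 0}
    - {"slide": [0,0,0],"yaw": 0}

```text
time: 15.88
eef_pos: [0.4861, 0.2569, 0.1216]
orientation: [180.0, 0.3, -163.6]
force: [-2.8, -1.7, 19.4]
gripper_width: 0.0098
grip_force: 60.0
```

move_arm:
  series:
    - {"slide": [0,0,0],"yaw": 0.7}
    - {"slide": [0,0,0],"yaw": 0.7}
    - {"slide": [0,0,0],"yaw": 0.7}
    - {"slide": [0,0,0],"yaw": 0.7}
    - {"slide": [0,0,0],"yaw": 0.7}

```text
time: 16.3
eef_pos: [0.486, 0.2569, 0.1216]
orientation: [179.9, 0.2, -177.7]
force: [-4.2, -1.6, 20.0]
gripper_width: 0.0097
grip_force: 60.0
```

```bash
python3 -c "
from h import *
o=arm.get_obs();print(o['eef_pos'],o['force'],o['torque'],o['orientation'],o['joints'].round(1))"
```

```text
[0.48603228 0.25689986 0.12161252] [-4.15328221 -1.60667243 20.01380606] [-0.16535027  0.75951614  0.16774231] [ 179.93385169    0.24433092 -177.7022591 ] [ 19.9  29.2  93.1  -0.   57.5 -72.4]
```

move_arm:
  series:
    - {"slide": [0,0,0],"yaw": 0.8}
    - {"slide": [0,0,0],"yaw": 0.8}
    - {"slide": [0,0,0],"yaw": 0.8}
    - {"slide": [0,0,0],"yaw": 0.8}
    - {"slide": [0,0,0],"yaw": 0.8}

```text
time: 16.72
eef_pos: [0.486, 0.2571, 0.1216]
orientation: [179.8, 0.2, 166.3]
force: [-3.8, -0.3, 19.7]
gripper_width: 0.0096
grip_force: 60.0
```

move_arm:
  series:
    - {"slide": [0,0,0],"yaw": 0.8}
    - {"slide": [0,0,0],"yaw": 0.8}
    - {"slide": [0,0,0],"yaw": 0.8}
    - {"slide": [0,0,0],"yaw": 0.8}
    - {"slide": [0,0,0],"yaw": 0.8}

```text
time: 17.13
eef_pos: [0.4861, 0.2574, 0.1216]
orientation: [179.8, 0.2, 150.3]
force: [-3.8, 0.8, 19.9]
gripper_width: 0.0095
grip_force: 60.0
```

move_arm:
  series:
    - {"slide": [0,0,0],"yaw": 0.8}
    - {"slide": [0,0,0],"yaw": 0.8}
    - {"slide": [0,0,0],"yaw": 0.8}
    - {"slide": [0,0,0],"yaw": 0.8}
    - {"slide": [0,0,0],"yaw": 0.8}

```text
time: 17.55
eef_pos: [0.4861, 0.2574, 0.1216]
orientation: [179.7, 0.1, 134.3]
force: [-4.1, -0.3, 18.9]
gripper_width: 0.0098
grip_force: 60.0
```

move_arm:
  series:
    - {"slide": [0,0,0],"yaw": 0.8}
    - {"slide": [0,0,0],"yaw": 0.8}
    - {"slide": [0,0,0],"yaw": 0.8}
    - {"slide": [0,0,0],"yaw": 0.8}
    - {"slide": [0,0,0],"yaw": 0}

```text
time: 17.97
eef_pos: [0.4862, 0.2575, 0.1216]
orientation: [179.7, 0.0, 121.5]
force: [-2.9, 1.2, 18.5]
gripper_width: 0.0099
grip_force: 60.0
```

```bash
python3 -c "
from h import *
o=arm.get_obs();print(o['eef_pos'],o['force'],o['torque'],o['orientation'],o['joints'].round(1))"
```

```text
[0.48618756 0.25746701 0.1216422 ] [-2.91175293  1.20032415 18.45142228] [0.22431017 0.67009838 0.11166872] [1.79695339e+02 2.36107674e-02 1.21456105e+02] [ 19.9  29.2  93.1   0.   57.4 -11.6]
```

move_arm:
  series:
    - {"slide": [0,0,0],"yaw": 0.8}
    - {"slide": [0,0,0],"yaw": 0.8}
    - {"slide": [0,0,0],"yaw": 0.8}
    - {"slide": [0,0,0],"yaw": 0.8}
    - {"slide": [0,0,0],"yaw": 0.8}

```text
time: 18.38
eef_pos: [0.4862, 0.2575, 0.1216]
orientation: [179.7, -0.1, 105.5]
force: [-4.2, 1.2, 19.2]
gripper_width: 0.0094
grip_force: 60.0
```

move_arm:
  series:
    - {"slide": [0,0,0],"yaw": 0.8}
    - {"slide": [0,0,0],"yaw": 0.8}
    - {"slide": [0,0,0],"yaw": 0.8}
    - {"slide": [0,0,0],"yaw": 0.6}
    - {"slide": [0,0,0],"yaw": 0}

```text
time: 18.8
eef_pos: [0.4863, 0.2574, 0.1216]
orientation: [179.7, -0.1, 93.5]
force: [-4.0, 1.7, 17.7]
gripper_width: 0.0094
grip_force: 60.0
```

```bash
python3 - <<'E'
from h import *
o=arm.get_obs();print(o['eef_pos'],o['force'],o['torque'],o['orientation'])
im=save("side","side5.png");save("top","top5.png")
cv2.imwrite("pics/crop5.png",cv2.resize(im[180:260,200:300,::-1],(750,600),interpolation=cv2.INTER_CUBIC))
E
```

```text
[0.48627486 0.25744907 0.12164099] [-3.96911573  1.69884538 17.7305906 ] [0.20666845 0.70973631 0.28998828] [ 1.79706650e+02 -1.14311077e-01  9.35203325e+01]
```

View pics/crop5.png

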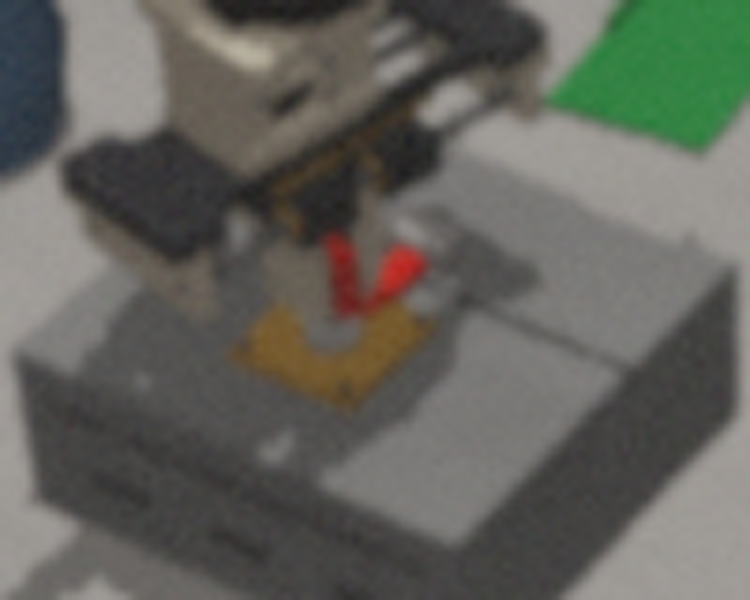

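The crop shows the collar down on the brass face and the red bolt moved towards the lock. The torque is rising, so I'll turn a bit further to confirm the stop.

move_arm:
  series:
    - {"slide": [0,0,0],"yaw": 0.5}
    - {"slide": [0,0,0],"yaw": 0.5}
    - {"slide": [0,0,0],"yaw": 0}

```text
time: 19.15
eef_pos: [0.4863, 0.2575, 0.1216]
orientation: [179.7, -0.1, 89.6]
force: [-3.1, 0.5, 18.1]
gripper_width: 0.0094
grip_force: 60.2
```

```bash
python3 - <<'E'
from h import *
o=arm.get_obs();print(o['eef_pos'],o['force'],o['torque'],o['orientation'])
def bolt(f,c,z,box):
  im=cv2.imread(f);hsv=cv2.cvtColor(im,cv2.COLOR_BGR2HSV);H,S,V=[hsv[:,:,i].astype(int) for i in range(3)]
  m=((H<6)|(H>174))&(S>120)&(V>60);k=np.zeros_like(m);r0,r1,c0,c1=box;k[r0:r1,c0:c1]=1;v,u=np.nonzero(m&k)
  X=back(c,np.c_[u,v],z)[:,:2]-[.4865,.257];a=np.radians(16.3);s=X@[np.cos(a),np.sin(a)];print(f,len(u),s.min(),s.max(),s.mean())
save("side","side6.png")
for f in("side3","side5","side6"): bolt(f"pics/{f}.png","side",.092,(205,226,247,262))
E
```

```text
[0.48626604 0.25747322 0.12162152] [-3.11798892  0.51724417 18.13638172] [0.18617654 0.61601685 0.7484651 ] [ 1.79711969e+02 -1.25496004e-01  8.95890281e+01]
pics/side3.png 34 0.030245776455889117 0.05590772887087398 0.04257818456513098
pics/side5.png 45 0.012530399191490385 0.05428770038804188 0.03559714319014181
pics/side6.png 39 0.012530399191490385 0.05428770038804188 0.03676975703622267
```

The torque jumped to 0.75 N·m, so the cylinder is at its stop. I'll hold it there, then hand in.

move_arm:
  series:
    - {"slide": [0,0,0],"yaw": 0}
    - {"slide": [0,0,0],"yaw": 0}
    - {"slide": [0,0,0],"yaw": 0}
    - {"slide": [0,0,0],"yaw": 0}
    - {"slide": [0,0,0],"yaw": 0}

```text
time: 19.62
eef_pos: [0.4863, 0.2575, 0.1216]
orientation: [179.7, -0.1, 89.7]
force: [-3.5, 0.2, 18.9]
gripper_width: 0.0102
grip_force: 60.2
```

move_arm:
  series:
    - {"slide": [0,0,0],"yaw": 0}
    - {"slide": [0,0,0],"yaw": 0}
    - {"slide": [0,0,0],"yaw": 0}
    - {"slide": [0,0,0],"yaw": 0}
    - {"slide": [0,0,0],"yaw": 0}

```text
time: 20.03
eef_pos: [0.4863, 0.2575, 0.1216]
orientation: [179.7, -0.1, 89.7]
force: [-3.8, 0.4, 18.7]
gripper_width: 0.0096
grip_force: 60.2
```

```bash
python3 -c "
from h import *
o=arm.get_obs();print(o['eef_pos'],o['force'],o['torque'],o['orientation'],o['grip_force']);print(arm.job_done())"
```

```text
[0.48630083 0.25749291 0.1216392 ] [-3.83210462  0.44340753 18.71406645] [0.23141045 0.70236549 0.64687374] [ 1.79706825e+02 -1.27748512e-01  8.96878919e+01] 60.159276723861694
the job is handed in; nothing more can be done
None
```

I handed the job in at about 20 s: the key is fully home, turned clockwise to the lock's stop and still gripped at 60 N with about 19 N of downward push; no verdict came back, and I didn't re-check the teapot, tins, jug and salt jar at the end.

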